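# Unhook the slide rack and stand it in the staining dish

## Task

The white slide rack hangs on the barbed hook of the steel drying stand. Ease it off without forcing the hook: raise it, tilt it to suit the upturned end, and back it over the barb. Then stand it gently upright on the floor of the open staining dish and let go; do not lay the glass slides over on their side or drop them, and leave the other things on the bench where they are.

Things in the scene. Friction and masses are not known exactly. Their poses are not given: they have to be found in the camera images.
- stand: Steel drying stand, fixed. Origin on the bench under its post; x is the way the hook points (across the bench towards the robot's right, -y, more or less), z up. Base plate 150 x 110 mm, 10 mm thick, from x = -30 to 120 mm; post 14 mm thick, grey clamp head 22 x 26 mm up to z = 128 mm. Keep the rack's push on stand or hook under 22 N.
- clamp (a point): Middle of the clamp head, 118 mm up; axes as the stand's. The hook leaves it along x: a rigid flat steel strip 12 mm wide (y), 6 mm thick (z), centred at this height, level as far as the bend. How far it sticks out differs every time: bend and tip lie up to 16 mm nearer or farther than nominal; that is not measured, so feel for the bend.
- bend_nominal (a point): Nominal bend, on the strip's centreline, 82 mm from the clamp along x; the true bend is up to 16 mm off along x. From the bend the strip goes 10 mm at 20 degrees upward, then 24 mm at 40 degrees upward to the tip. The last 6 mm bear the barb: a square tooth 5 mm high on the upper face, making strip and tooth 11 mm thick.
- rack: White slide rack, 0.13 to 0.21 kg, hung on the level strip 42 to 54 mm out from the post. Origin: centre of its underside; z up its handle, x along the hook, y across. Foot with glass slides 44 x 80 mm (x, y), 40 mm high; eye plate 5 mm thick (x), 32 mm wide, z = 40 to 98 mm. Its 80 mm foot swings outward when the top leans to the post.
- rack_eye (a point): Centre of the rack's eye, 69.25 mm above its underside; axes as the rack's. A hole 18 mm wide (y), 13.5 mm high, through the 5 mm plate. Its top edge hangs on the strip; it can rise 7.5 mm until its lower edge meets the strip. It passes the barb only with the rack tilted about 40 degrees, top leaning back towards the post; so tilted it jams on the level part.
- rack_grip (a point): Where to grip: on the flat tab, 130 mm above the rack's underside (61 mm above the eye's centre). Tab 10 mm thick (x), 28 mm wide (y), from 98 to 148 mm above the underside. Grip it across its thickness, fingers spread no more than about 45 mm, so that they pass over the hook's tip.
- dish: Open staining dish, grey-blue, fixed to the bench, 68 x 100 mm outside (x, y), 45 mm high, walls and floor about 4 mm thick, so 60 x 92 mm inside; origin at the centre of its underside, z up. The rack's 44 x 80 mm foot goes in with its long side along the dish's long side, either way round.
- reagent: bystander: glass bottle, blue cap, 66 mm wide, 130 mm tall, standing; origin at the centre of its underside
- jar: bystander: small jar with a white cap, 48 mm wide, 50 mm tall, standing between the stand and the dish; origin at the centre of its underside
- marker: bystander: felt marker lying on the bench, 125 mm long along its x, 16 mm thick; origin at its underside near the middle
- tube_rack: bystander: low blue microtube block, 100 x 200 x 30 mm (x, y, z), small tubes to 44 mm; origin at the centre of its underside
- tip_box: bystander: closed pipette-tip box, 88 x 123 x 67 mm (x, y, z); origin at the centre of its underside
- slide_box: bystander: flat grey slide storage box, 92 x 172 x 35 mm (x, y, z); origin at the centre of its underside
Things that resemble listed ones, but are neither listed nor needed, are in the scene too. Leave any brown or turquoise look-alike of the dish alone.

How it is judged:
On the way:
1. the rack's eye is off the hook, clear of the barbed tip ((x of rack_eye in the frame of stand above 0.155 m or z of rack_eye in the frame of stand above 0.17 m or y of rack_eye in the frame of stand above 0.06 m or y of rack_eye in the frame of stand below -0.06 m)), for 0.1 s.
At the end, for the whole second after the job is handed in: The rack stands upright (within 0.1 rad) inside the staining dish, its foot down on the dish's floor (underside less than 8 mm above the dish's underside, centres within 20 mm), at rest and released (angle between rack's own z axis and vertical below 0.1 rad and horizontal distance between rack and dish below 0.02 m and z of rack in the frame of dish between 0 and 0.008 m and linear speed of rack below 0.02 m/s); the robot touches nothing.
It fails at once if the rack pressed or jerked against the stand or its hook with more than 22 N (contact force between rack and stand above 22 N).
It fails at once if the rack rammed (over 35 N) or dropped (faster than 0.4 m/s just above or in it) into the dish (contact force between rack and dish above 35 N or (horizontal distance between rack and dish below 0.06 m and z of rack in the frame of dish below 0.06 m and linear speed of rack above 0.4 m/s)).
It fails at once if the robot pushing on the stand or hook with more than 22 N (contact force between the arm and stand above 22 N).
It fails at once if the rack laid over by more than 1.1 rad (angle between rack's own z axis and vertical above 1.1 rad).
It fails at once if another thing on the bench moved by more than 15 mm (distance of any of reagent, jar, marker, tube_rack, tip_box, slide_box from where it was at the start of the episode above 0.015 m).
It also fails if it takes over 72 s, if anything falls off the work surface, if the arm or the gripper's body presses on something with over 40 N, if the wrist force passes 120 N, or if a joint passes its speed limit or range.

## Robot

A 6-joint arm with a two-finger parallel gripper is mounted at the origin on the work surface. World frame = base frame: x ahead of the robot, y to its left, z up, the work surface at z = 0. Lengths are in m, angles in rad, forces in N, time in s.
With the tool pointing down it reaches from about 0.3 to 0.875 m from the base axis. Payload 6.4 kg.
Tool frame: the origin (TCP) lies at the very end of the fingers, on their centre line; the grasp point (between the pads) lies 19 mm behind it; z points along the fingers, y is the line along which they close (so a half turn about z gives the same grasp; the last joint's range is limited). The gripper opens to 85 mm and grips with 20 to 120 N. Pads are 22 mm wide; open, the fingers measure 114 mm over their backs; the gripper's body (76 mm by 85 mm) begins 54 mm behind the grasp point. The pads swing forward as they close: fully open they stand 13 mm farther back than shut.
Start: joints at [1.105, 0.181, 1.607, -0, 1.354, -0.206], TCP at [0.148, 0.556, 0.204] pointing down, gripper open.
Joint ranges: [-2.99, 2.99], [-0.89, 2.07], [0.3, 2.58], [-1.14, 4.28], [0, 2.63], [-3.12, 3.12]. Speed limits (rad/s): [2.57, 2.57, 3.01, 3.14, 3.14, 3.14].

## Interface

Orientations are given as a unit quaternion [w, x, y, z].
In Python, from bench import ctrl gives the robot as it stands.
- The arm moves only by the tool jog_arm, never from a script. Its argument "series" is a list that holds one entry, the list of rows, each a list of 7 numbers: the shift along the tool's x, y, z in mm, then the turn, a rotation vector about the tool's x, y, z in rad, then the finger opening in mm, from 0 to 85.4. In form: [[[tx, ty, tz, rx, ry, rz, gripper], ...]]. A call has exactly 10 rows; each row shifts and turns the commanded pose from where the row before left it, along the tool's axes as they then stand; what a row does not reach is not made up. A row lasts 1/10 s, in which the tool goes at most 50 mm and 8.59 degrees, less where a joint would pass 70% of its speed; a pose out of reach is approached as far as the arm can. A call with a gripper value outside its range is refused whole. The fingers move at their own pace and stop on an object; the grip force is fixed at half the most. Time passes only in rows, so rows that do not move let the fingers close, or fill a call up. It gives the time, the measured TCP pose, the force, the opening and the grip force at its end, in the units of the state.
- ctrl.get_obs(): the state, without advancing time (a new reading comes with each control period).
- ctrl.camera(name): name is "side" or "top"; returns a dict with "frame" (384x512x3 uint8, blue, green, red), "z_map" (384x512 float32, m along the optical axis (not along the pixel's ray), 0 where there is no reading), "fx", "fy", "cx", "cy" (pixels), "k1" (the pictures are not rectified: a ray, as slopes to the right and down, at radius r is drawn at 1 + k1 r^2 times it, then the intrinsics apply), "xyz" and "rotation" of the camera in the world. Camera axes: x right, y down, z forward; pixel columns grow to the right and rows downward; lengths in m; the calibration is good to about 2 mm. A picture is of the moment at which its call begins.
- ctrl.hand_in(): hands the job in; it is judged then, once.
The state is a dict: "time_s": time; "q": joint angles; "dq": joint speeds; "joint_efforts": joint torques, N m; "eef_pos": TCP position; "eef_rot": TCP orientation; "wrist_force": force on the tool from outside, world axes, zero at the start; "torque": the same for the moment, N m; "opening": opening from 0.0 (shut) to 1.0 (fully open); "grasp_force": force on a finger pad.
Only numpy, scipy, OpenCV 4.12 (cv2) and the standard library are available. Lean on these libraries where they do the work, as an engineer would, in place of code of your own. Each camera call takes 0.05 s, during which the arm holds its last target. There are 200 camera calls.

## Working session

There is one attempt and no reset: what is moved stays moved. The work goes in short steps, Python scripts to look and compute and a tool call to move; the robot and the scene stay as the last step left them, time stands still between calls to the robot, and variables do not carry over. Pictures are saved under pics/ and viewed, at most 10 in all, crops included, and the job is handed in when it is done.

Besides the shell and the picture viewer there is one more tool, called after "Call:" by a JSON object that holds its "fn" and its "kwargs". jog_arm: Moves the arm, as the interface text tells. Its arguments: {"type":"object","properties":{"series":{"type":"array"}},"required":["series"]}

```bash
mkdir -p pics; ls
cat > h.py <<'E'
import numpy as np, cv2
from bench import ctrl
def und(c,u,v):
    x=(np.asarray(u,float)-c['cx'])/c['fx'];y=(np.asarray(v,float)-c['cy'])/c['fy']
    a,b=x.copy(),y.copy()
    for _ in range(20):
        f=1+c['k1']*(a*a+b*b);a,b=x/f,y/f
    return a,b
def cloud(c):
    v,u=np.mgrid[0:384,0:512];a,b=und(c,u,v);z=c['z_map']
    R=rot(c)
    return np.stack([a*z,b*z,z],-1)@R.T+np.array(c['xyz'])
def rot(c):
    R=np.array(c['rotation'],float)
    if R.shape==(4,):
        from scipy.spatial.transform import Rotation as Ro
        R=Ro.from_quat([R[1],R[2],R[3],R[0]]).as_matrix()
    return R
def ray(c,u,v,h):
    a,b=und(c,u,v);d=rot(c)@np.array([a,b,1.]);p=np.array(c['xyz']);return p+d*(h-p[2])/d[2]
E
python3 - <<'E'
from h import *
for n in('side','top'):
    c=ctrl.camera(n);np.save(n+'.npy',c,allow_pickle=True)
    cv2.imwrite(f'pics/{n}0.png',c['frame']);print(n,c['xyz'],c['rotation'],c['fx'],c['k1'],(c['z_map']>0).mean())
print(ctrl.get_obs())
E
```

```text
pics
side [0.33551949 0.84102718 1.06134182] [ 0.04242098 -0.13037291  0.91674301 -0.3752141 ] 479.0988063150402 -0.17508802474644072 0.9963633219401041
top [ 0.33645281 -0.03033381  1.21065485] [ 0.06770371 -0.70302534  0.70438569 -0.07079824] 359.8904328580158 -0.02254931475000366 0.9960276285807291
{'time_s': 0.1, 'q': array([ 1.10470592e+00,  1.81458692e-01,  1.60790531e+00,  9.31842695e-06,
        1.35379606e+00, -2.06303979e-01]), 'dq': array([ 7.19593414e-05, -2.97749654e-03, -2.23614732e-03, -4.73503975e-04,
        1.24332373e-03, -8.60113920e-04]), 'joint_efforts': array([ 6.04331453e-04, -4.45879626e+01, -3.52241600e+01, -3.91075591e-04,
        4.20192664e-03,  2.27016805e-06]), 'eef_pos': array([0.14743974, 0.55522335, 0.20348011]), 'eef_rot': array([-2.62838015e-04,  1.29529215e-01,  9.91575296e-01, -7.38328154e-04]), 'wrist_force': array([-0.11929007, -0.52997423, -0.02683632]), 'torque': array([-0.01510555,  0.00291693, -0.00703292]), 'grasp_force': 0.0, 'opening': 0.9996668674898962}
```

View pics/side0.png

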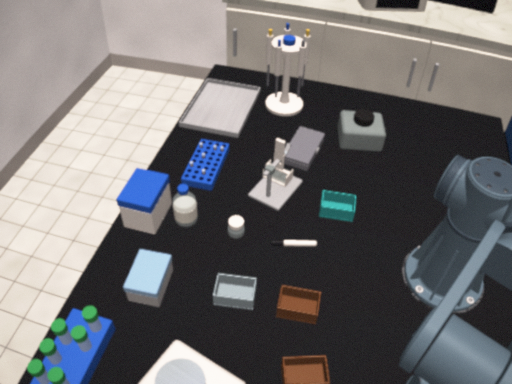

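View pics/top0.png

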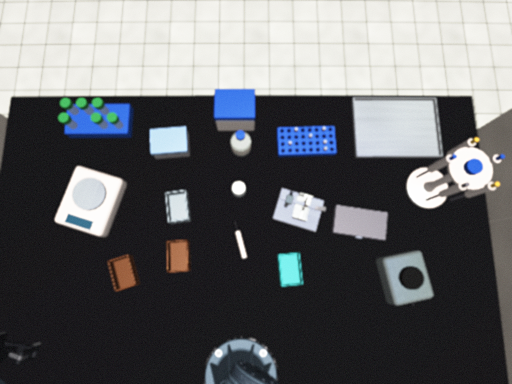

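The side view shows the stand near (275,185) with the white rack at (278,160), and the grey-blue dish at (235,291). In the top view the stand is at (300,208), the dish at (177,207), the jar at (238,188) and the marker at (240,243). Next I'll zoom in and use the depth maps.

Run:
```python
from h import *
C={n:np.load(n+'.npy',allow_pickle=True).item() for n in('side','top')}
a=cv2.resize(C['side']['frame'][125:220,235:335],None,fx=4,fy=4,interpolation=2)
b=cv2.resize(C['top']['frame'][175:240,260:340],None,fx=5,fy=5,interpolation=2)
im=np.zeros((380,800,3),np.uint8);im[:380,:400]=a;im[:325,400:800]=b
cv2.imwrite('pics/z.png',im)
for n,(u0,u1,v0,v1) in {'side':(245,310,130,215),'top':(268,332,180,236)}.items():
    P=cloud(C[n])[v0:v1,u0:u1]; h=P[...,2]
    for lo,hi in((.005,.02),(.05,.09),(.1,.125),(.125,.14),(.14,.17),(.17,.21),(.21,.25)):
        m=(h>lo)&(h<hi);
        if m.sum()>3:print(n,lo,m.sum(),np.median(P[m],0).round(4),P[m].min(0).round(3),P[m].max(0).round(3))
for n,(u0,u1,v0,v1) in {'side':(205,265,265,318),'top':(158,196,182,230)}.items():
    c=C[n];P=cloud(c)[v0:v1,u0:u1];h=P[...,2]
    print(n,'bench',np.median(h[h<.02]) if (h<.02).any() else None,'hmax',np.percentile(h,[5,30,50,70,95,99]).round(4))
    m=(h>.034)&(h<.055);pts=P[m][:,:2].astype(np.float32)
    print(m.sum(),cv2.minAreaRect(pts))
    m2=(h>-.003)&(h<.055)
P=cloud(C['top'])
for nm,(u,v) in dict(jar=(238,188),marker=(240,243),bottle=(240,140),teal=(290,270)).items(): print(nm,P[v,u].round(3))
```

```text
side 0.005 1139 [ 0.519  -0.1793  0.0107] [ 0.407 -0.485  0.005] [ 0.685 -0.074  0.02 ]
side 0.05 334 [ 0.5113 -0.1841  0.0725] [ 0.478 -0.232  0.05 ] [ 0.567 -0.144  0.09 ]
side 0.1 147 [ 0.5299 -0.1772  0.1207] [ 0.505 -0.245  0.1  ] [ 0.563 -0.123  0.125]
side 0.125 127 [ 0.5271 -0.1932  0.1294] [ 0.501 -0.255  0.125] [ 0.56  -0.138  0.14 ]
side 0.14 86 [ 0.5199 -0.1966  0.1542] [ 0.502 -0.254  0.14 ] [ 0.539 -0.19   0.17 ]
side 0.17 79 [ 0.5217 -0.1971  0.1843] [ 0.508 -0.204  0.171] [ 0.537 -0.19   0.198]
top 0.005 898 [ 0.5127 -0.1816  0.0095] [ 0.439 -0.303  0.005] [ 0.621 -0.093  0.019]
top 0.05 192 [ 0.5127 -0.1953  0.0739] [ 0.481 -0.231  0.05 ] [ 0.569 -0.145  0.089]
top 0.1 150 [ 0.5305 -0.1761  0.1208] [ 0.508 -0.243  0.103] [ 0.565 -0.127  0.125]
top 0.125 71 [ 0.5326 -0.1569  0.1278] [ 0.503 -0.259  0.125] [ 0.554 -0.138  0.139]
top 0.14 25 [ 0.5113 -0.1977  0.147 ] [ 0.502 -0.254  0.14 ] [ 0.535 -0.192  0.17 ]
top 0.17 44 [ 0.5237 -0.198   0.1923] [ 0.511 -0.207  0.17 ] [ 0.538 -0.191  0.197]
side bench 0.0011180564608683774 hmax [-0.0026  0.0003  0.002   0.0058  0.0441  0.0481]
363 ((0.5327203273773193, 0.21102923154830933), (0.10091114044189453, 0.07240599393844604), 7.482457160949707)
top bench 0.0002813488775246231 hmax [-0.004  -0.0008  0.0008  0.0032  0.0427  0.0475]
172 ((0.5346698760986328, 0.2104153335094452), (0.10097731649875641, 0.06940000504255295), 8.657683372497559)
jar [0.591 0.008 0.045]
marker [0.412 0.002 0.01 ]
bottle [0.737 0.001 0.106]
teal [ 0.324 -0.162  0.005]
```

View pics/z.png

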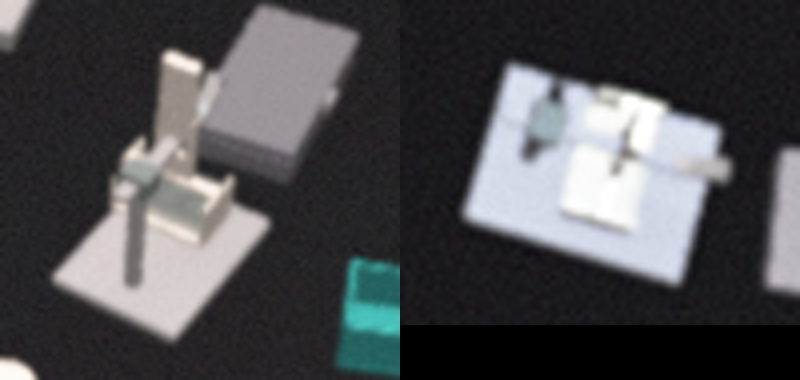

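The crop shows the strip running from the clamp through the rack eye to the upturned tip, which sits right of the tab and just past the base plate edge. Next I'll fit the axes.

Run:
```python
from h import *
C={n:np.load(n+'.npy',allow_pickle=True).item() for n in('side','top')}
for n,(u0,u1,v0,v1) in {'side':(245,310,130,215),'top':(268,332,180,236)}.items():
    c=C[n];P=cloud(c)[v0:v1,u0:u1];h=P[...,2];f=c['frame'][v0:v1,u0:u1].astype(int)
    m=(h>.0055)&(h<.0145)&(P[...,1]>-.275)&(P[...,0]>.43)&(P[...,0]<.63)
    m=cv2.morphologyEx(m.astype(np.uint8),cv2.MORPH_OPEN,np.ones((3,3)))>0
    r=cv2.minAreaRect(P[m][:,:2].astype(np.float32));print(n,'base',r); 
    print(cv2.boxPoints(r).round(3).tolist())
    t=(h>.155)&(P[...,1]<-.15);q=P[t];q2=q[q[:,2]>q[:,2].max()-.006]
    print('tab',q.mean(0).round(4),'top',q2.mean(0).round(4),q.min(0).round(3),q.max(0).round(3),cv2.minAreaRect(q[:,:2].astype(np.float32)))
    # hook points
    k=(h>.112)&(h<.15)&(P[...,1]<-.205);q=P[k];q=q[np.argsort(-q[:,1])];print('hook',len(q));print(q[::max(1,len(q)//14)].round(4).tolist())
    k=(h>.105)&(h<.14)&(P[...,1]>-.165);q=P[k];print('clamp',q.mean(0).round(4),q.min(0).round(4),q.max(0).round(4),cv2.minAreaRect(q[:,:2].astype(np.float32)))
    k=(h>.05)&(h<.1);q=P[k];print('foot',cv2.minAreaRect(q[:,:2].astype(np.float32)),q[:,2].max())
```

```text
side base ((0.525907576084137, -0.193823903799057), (0.15314143896102905, 0.11573401093482971), 72.92740631103516)
[[0.4480000138282776, -0.25], [0.5590000152587891, -0.2840000092983246], [0.6039999723434448, -0.1379999965429306], [0.49300000071525574, -0.10400000214576721]]
tab [ 0.5222 -0.1965  0.177 ] top [ 0.521  -0.1979  0.1941] [ 0.508 -0.204  0.157] [ 0.537 -0.19   0.198] ((0.5224112272262573, -0.1966719627380371), (0.01312393881380558, 0.02955681085586548), 84.93753051757812)
hook 48
[[0.5321, -0.2053, 0.1257], [0.5087, -0.2221, 0.1256], [0.5075, -0.23, 0.1271], [0.5076, -0.2325, 0.121], [0.5063, -0.2378, 0.1288], [0.5093, -0.2393, 0.1229], [0.513, -0.2416, 0.124], [0.5075, -0.2436, 0.1277], [0.5025, -0.2459, 0.135], [0.505, -0.2468, 0.1257], [0.5084, -0.2472, 0.1285], [0.5071, -0.2508, 0.1416], [0.5075, -0.2514, 0.1449], [0.5067, -0.2519, 0.133], [0.5132, -0.2529, 0.1344], [0.5017, -0.2545, 0.14]]
clamp [ 0.5407 -0.1453  0.1242] [ 0.5246 -0.1637  0.1115] [ 0.5627 -0.1232  0.1335] ((0.5401000380516052, -0.14625486731529236), (0.03367699310183525, 0.04215644672513008), 20.7125
[... 684 characters left out ...]
], [0.5243, -0.216, 0.1195], [0.5185, -0.2193, 0.1172], [0.5181, -0.2219, 0.1197], [0.5179, -0.2249, 0.1204], [0.5147, -0.2308, 0.1213], [0.5085, -0.2336, 0.1212], [0.508, -0.2362, 0.124], [0.5169, -0.2392, 0.1263], [0.5173, -0.2426, 0.1242], [0.5093, -0.2464, 0.1349], [0.5084, -0.2482, 0.1409], [0.502, -0.2506, 0.1425], [0.5136, -0.2534, 0.1461], [0.5088, -0.2579, 0.1379]]
clamp [ 0.543  -0.1485  0.1237] [ 0.5263 -0.1639  0.1094] [ 0.5652 -0.1268  0.1305] ((0.5425106883049011, -0.14835266768932343), (0.03637288138270378, 0.038113728165626526), 23.088708877563477)
foot ((0.5297659635543823, -0.1833602488040924), (0.07804157584905624, 0.0813906341791153), 74.2438735961914) 0.09816023482411218
```

```bash
cat >> h.py <<'E'
from scipy.spatial.transform import Rotation as Ro
O=np.array([.5399,-.151]);YAW=np.deg2rad(-107.1)
d=np.array([np.cos(YAW),np.sin(YAW),0]);lat=np.array([-d[1],d[0],0]);up=np.array([0,0,1.])
def Rt(th,yaw=YAW):  # tool: z down, y=-d ; th: top leaning to post (-d)
    e=np.array([np.cos(yaw),np.sin(yaw),0]);l=np.array([-e[1],e[0],0])
    R0=np.stack([np.cross(-e,[0,0,-1]),-e,[0,0,-1]],1)
    return Ro.from_rotvec(-th*l).as_matrix()@R0
def pose():
    o=ctrl.get_obs();q=o['eef_rot'];return np.array(o['eef_pos']),Ro.from_quat([q[1],q[2],q[3],q[0]]).as_matrix(),o
def go(p,R,P=None,Q=None):
    if P is None:P,Q,_=pose()
    print('shift mm',(Q.T@(p-P)*1e3).round(1),'turn',Ro.from_matrix(Q.T@R).as_rotvec().round(4))
def stat(L=None):
    P,Q,o=pose();r=P[:2]-O
    print('t',o['time_s'],'s,t,z mm',(r@d[:2]*1e3).round(2),(r@lat[:2]*1e3).round(2),(P[2]*1e3).round(2),'tilt',np.rad2deg(np.arctan2(Q[:,2]@d,-Q[2,2])).round(2),
     'F d,lat,z',np.round([o['wrist_force']@d,o['wrist_force']@lat,o['wrist_force'][2]],2),'op',o['opening'],'g',o['grasp_force'],'q',np.round(o['q'],2))
    if L is not None:
        E=P+Q[:,2]*L;print('E',((E[:2]-O)@d[:2]*1e3).round(2),(E[2]*1e3).round(2))
E
python3 -c "
from h import *
go(np.array([.5238,-.1985,.27]),Rt(0));stat()"
```

```text
shift mm [-557.3 -631.9  -65.7] turn [-0.0015 -0.0003  0.0387]
t 0.1 s,t,z mm -559.6 -582.77 203.48 tilt 0.09 F d,lat,z [ 0.54  0.04 -0.03] op 0.9996668674898962 g 0.0 q [ 1.1   0.18  1.61  0.    1.35 -0.21]
```

Call:
{"fn": "jog_arm", "kwargs": {"series": [[[-27.9, -31.6, -3.3, 0, 0, 0, 45], [-27.9, -31.6, -3.3, 0, 0, 0, 45], [-27.9, -31.6, -3.3, 0, 0, 0, 45], [-27.9, -31.6, -3.3, 0, 0, 0, 45], [-27.9, -31.6, -3.3, 0, 0, 0, 45], [-27.9, -31.6, -3.3, 0, 0, 0, 45], [-27.9, -31.6, -3.3, 0, 0, 0, 45], [-27.9, -31.6, -3.3, 0, 0, 0, 45], [-27.9, -31.6, -3.3, 0, 0, 0, 45], [-27.9, -31.6, -3.3, 0, 0, 0, 45]]]}}

```text
time_s: 1.1
eef_pos: [0.3363, 0.1771, 0.2373]
eef_rot: [0.0, 0.129, 0.992, 0.0]
wrist_force: [0.5, 0.8, 0.2]
opening: 0.527
grasp_force: 0.0
```

```bash
python3 -c "
from h import *
go(np.array([.5238,-.1985,.27]),Rt(0));stat()"
```

```text
shift mm [-277.6 -314.9  -32.7] turn [0.0001 0.0002 0.0389]
t 1.1 s,t,z mm -253.72 -291.04 237.31 tilt -0.01 F d,lat,z [-0.87  0.22  0.15] op 0.5268219437648676 g 0.0 q [ 0.17 -0.32  2.01  0.    1.45 -1.14]
```

Call:
{"fn": "jog_arm", "kwargs": {"series": [[[-34.7, -39.4, -4.1, 0, 0, 0, 45], [-34.7, -39.4, -4.1, 0, 0, 0, 45], [-34.7, -39.4, -4.1, 0, 0, 0, 45], [-34.7, -39.4, -4.1, 0, 0, 0, 45], [-34.7, -39.4, -4.1, 0, 0, 0, 45], [-34.7, -39.4, -4.1, 0, 0, 0, 45], [-34.7, -39.4, -4.1, 0, 0, 0, 45], [-34.7, -39.1, -4.0, 0, 0, 0, 45], [0, 0, 0, 0, 0, 0.039, 45], [0, 0, 0, 0, 0, 0, 45]]]}}

```text
time_s: 2.1
eef_pos: [0.5139, -0.1793, 0.2672]
eef_rot: [-0.001, 0.15, 0.989, 0.001]
wrist_force: [0.9, -0.9, -0.7]
opening: 0.523
grasp_force: 0.0
```

Run:
```python
from h import *
go(np.array([.5238,-.1985,.156]),Rt(0));stat()
for n in('side',):
    c=ctrl.camera(n);f=c['frame'][85:215,215:345];cv2.imwrite('pics/a1.png',cv2.resize(f,None,fx=4,fy=4,interpolation=2))
```

```text
shift mm [-15.4 -15.5 111.1] turn [ 0.0007 -0.0023 -0.0029]
t 2.1 s,t,z mm 34.66 -16.53 267.15 tilt -0.04 F d,lat,z [ 0.62  1.12 -0.69] op 0.5225315862909669 g 0.0 q [-0.55  0.07  1.61  0.    1.47 -1.82]
```

View pics/a1.png

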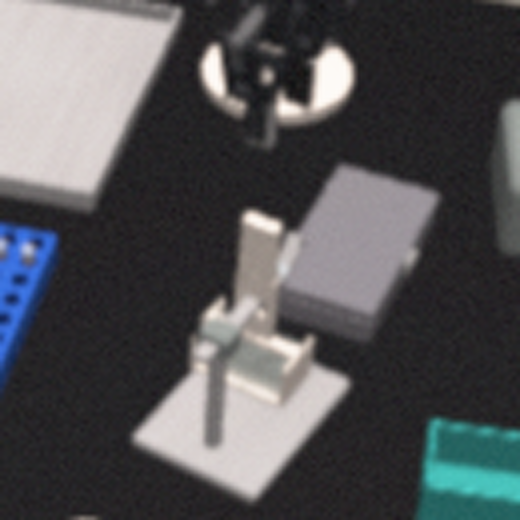

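The gripper hangs above and behind the rack tab (tab top at crop (262,218)), and nothing has been touched. I'll move over the tab, then go down.

Call:
{"fn": "jog_arm", "kwargs": {"series": [[[-5.1, -5.2, 0, 0, 0, 0, 45], [-5.1, -5.1, 0, 0, 0, 0, 45], [-5.2, -5.2, 0, 0, 0, 0, 45], [0, 0, 0, 0, 0, 0, 45], [0, 0, 11, 0, 0, 0, 45], [0, 0, 11, 0, 0, 0, 45], [0, 0, 11, 0, 0, 0, 45], [0, 0, 11, 0, 0, 0, 45], [0, 0, 0, 0, 0, 0, 45], [0, 0, 0, 0, 0, 0, 45]]]}}

```text
time_s: 3.15
eef_pos: [0.5241, -0.1974, 0.2239]
eef_rot: [-0.0, 0.149, 0.989, 0.0]
wrist_force: [-0.7, -0.3, 0.3]
opening: 0.524
grasp_force: 0.0
```

Run:
```python
from h import *
go(np.array([.5238,-.1985,.156]),Rt(0));stat()
```

```text
shift mm [-0.1 -1.2 67.9] turn [ 0.0003 -0.0009 -0.0003]
t 3.15 s,t,z mm 48.98 -1.44 223.89 tilt -0.01 F d,lat,z [ 0.51 -0.52  0.27] op 0.523780771279193 g 0.0 q [-0.57  0.13  1.62  0.    1.39 -1.84]
```

Call:
{"fn": "jog_arm", "kwargs": {"series": [[[0, -1, 10, 0, 0, 0, 45], [0, 0, 10, 0, 0, 0, 45], [0, 0, 10, 0, 0, 0, 45], [0, 0, 10, 0, 0, 0, 45], [0, 0, 10, 0, 0, 0, 45], [0, 0, 10, 0, 0, 0, 45], [0, 0, 6, 0, 0, 0, 45], [0, 0, 2, 0, 0, 0, 45], [0, 0, 0, 0, 0, 0, 45], [0, 0, 0, 0, 0, 0, 45]]]}}

```text
time_s: 4.15
eef_pos: [0.5244, -0.1987, 0.1568]
eef_rot: [0.0, 0.149, 0.989, -0.0]
wrist_force: [0.1, 0.3, -0.5]
opening: 0.528
grasp_force: 0.0
```

Run:
```python
from h import *
go(np.array([.5238,-.1985,.156]),Rt(0));stat()
c=ctrl.camera('side');f=c['frame'][85:215,215:345];g=ctrl.camera('top')['frame'][170:240,260:340]
im=np.zeros((520,1040,3),np.uint8);im[:,:520]=cv2.resize(f,(520,520),interpolation=2);im[:455,520:]=cv2.resize(g,(520,455),interpolation=2)
cv2.imwrite('pics/a2.png',cv2.resize(im,(800,400)))
```

```text
shift mm [0.6 0.  0.8] turn [-0.0002  0.0008 -0.0003]
t 4.15 s,t,z mm 50.16 -0.82 156.83 tilt 0.01 F d,lat,z [-0.29  0.02 -0.46] op 0.5284543721837851 g 0.0 q [-0.57  0.2   1.69 -0.    1.26 -1.85]
```

View pics/a2.png

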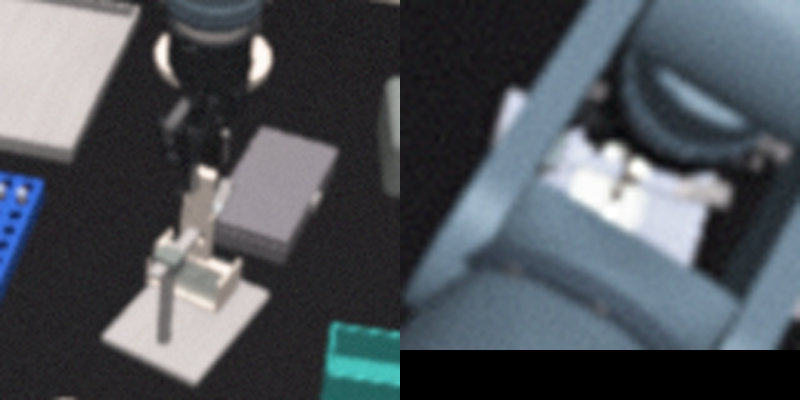

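In the side view the fingers sit around (200,135) and the tab top at (207,172). I can't tell whether they straddle it, so I'll project known points to check.

Run:
```python
from h import *
c=ctrl.camera('side');R=rot(c)
def pr(p):
    q=R.T@(np.array(p)-c['xyz']);a,b=q[0]/q[2],q[1]/q[2];f=1+c['k1']*(a*a+b*b)
    return np.round([c['cx']+c['fx']*a*f,c['cy']+c['fy']*b*f],1)
P,Q,o=pose()
toc=lambda u:(u-np.array([215,85]))*400/130
for nm,p in dict(tcp=P,near=P+Q[:,1]*.022,far=P-Q[:,1]*.022,nearup=P+Q[:,1]*.022-Q[:,2]*.05,tabtop=[.5237,-.1985,.195],tip=[.507,-.255,.142]).items(): print(nm,pr(p),toc(pr(p)).round())
X=cloud(c)[85:215,215:345];h=X[...,2]
m=(h>.14)&(h<.25)&(X[...,1]<-.1);v,u=np.nonzero(m)
col=c['frame'][85:215,215:345].max(-1)
dk=m&(col<70);br=m&(col>110)
for k in(dk,br): print(k.sum(),np.percentile(X[k],[2,50,98],axis=0).round(3).tolist())
```

```text
tcp [278.7 149.9] [196. 200.]
near [274.8 154. ] [184. 212.]
far [282.5 145.8] [208. 187.]
nearup [275.8 140.6] [187. 171.]
tabtop [279.7 139.8] [199. 169.]
tip [288.3 143. ] [226. 178.]
203 [[0.497, -0.242, 0.188], [0.52, -0.215, 0.223], [0.547, -0.145, 0.249]]
131 [[0.504, -0.252, 0.141], [0.517, -0.195, 0.163], [0.535, -0.173, 0.212]]
```

Run:
```python
from h import *
c=ctrl.camera('side');f=c['frame'][110:180,240:315]
im=cv2.resize(f,None,fx=8,fy=8,interpolation=cv2.INTER_CUBIC);cv2.imwrite('pics/a3.png',im)
X=cloud(c)
for v in range(126,162,3): print(v,[tuple((X[v,u]*1e3).astype(int)[1:]) for u in range(264,292,3)])
```

```text
126 [(np.int64(-492), np.int64(0)), (np.int64(-134), np.int64(285)), (np.int64(-135), np.int64(287)), (np.int64(-134), np.int64(289)), (np.int64(-182), np.int64(254)), (np.int64(-171), np.int64(264)), (np.int64(-170), np.int64(267)), (np.int64(-220), np.int64(230)), (np.int64(-225), np.int64(228)), (np.int64(-526), np.int64(-4))]
129 [(np.int64(-477), np.int64(-2)), (np.int64(-140), np.int64(271)), (np.int64(-136), np.int64(276)), (np.int64(-136), np.int64(278)), (np.int64(-171), np.int64(252)), (np.int64(-170), np.int64(255)), (np.int64(-169), np.int64(257)), (np.int64(-222), np.int64(218)), (np.int64(-215), np.int64(225)), (np.int64(-506), np.int64(-2))]
132 [(np.int64(-455), np.int64(2)), (np.int64(-141), np.int64(260)), (np.int64(-138), np.int64(264)), (np.int64(-136), np.int64(268)), (np.int64(-149), np.int64(259)), (np.int64(-163), np.int64(250)), (np.int64(-223), np.int64(204)), (np.int64(-218), np.int64(210)), (np.int64(-219), np.int64(211)), (np.int64(-484), np.int64(2))]
135 [(np.int64(-442), np.int64(0)), (np.int64(-145), np.int64(246)), (np.int64(-150), np.int64(245)), (n
[... 2129 characters left out ...]
3), np.int64(34)), (np.int64(-337), np.int64(33))]
156 [(np.int64(-335), np.int64(0)), (np.int64(-331), np.int64(4)), (np.int64(-339), np.int64(0)), (np.int64(-345), np.int64(-2)), (np.int64(-197), np.int64(132)), (np.int64(-195), np.int64(137)), (np.int64(-193), np.int64(140)), (np.int64(-310), np.int64(39)), (np.int64(-315), np.int64(37)), (np.int64(-316), np.int64(38))]
159 [(np.int64(-319), np.int64(0)), (np.int64(-314), np.int64(7)), (np.int64(-231), np.int64(85)), (np.int64(-324), np.int64(3)), (np.int64(-196), np.int64(122)), (np.int64(-195), np.int64(125)), (np.int64(-195), np.int64(127)), (np.int64(-315), np.int64(22)), (np.int64(-320), np.int64(19)), (np.int64(-313), np.int64(28))]
```

View pics/a3.png

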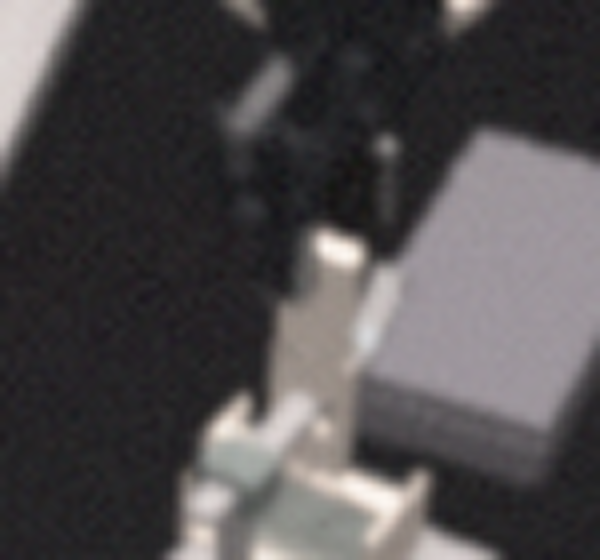

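The zoom shows the near finger's tip covering the tab's upper left at about (300,290), with the lit tab top at (335,245). The fingertips look higher than the TCP implies, so I'll check by measuring them in both views.

Run:
```python
from h import *
stat()
for n in('side','top'):
    c=ctrl.camera(n);X=cloud(c);P,Q,o=pose()
    L=(X-P)@Q  # tool-frame coords
    m=(abs(L[...,0])<.03)&(abs(L[...,1])<.06)&(L[...,2]<.03)&(L[...,2]>-.08)&(X[...,2]>.15)
    col=c['frame'].max(-1)
    for nm,k in dict(near=m&(L[...,1]>.012),far=m&(L[...,1]<-.012),mid=m&(abs(L[...,1])<.01)).items():
        q=L[k];
        if len(q)==0: continue
        o=np.argsort(-q[:,2]);print(n,nm,k.sum());print((q[o][:8]*1e3).round(0).tolist(),col[k][o][:8])
```

```text
t 4.35 s,t,z mm 50.15 -0.9 156.83 tilt 0.01 F d,lat,z [ 0.08 -0.46 -0.16] op 0.5274877635561153 g 0.0 q [-0.57  0.2   1.69 -0.    1.26 -1.85]
side near 75
[[3.0, 24.0, -30.0], [-6.0, 26.0, -31.0], [2.0, 27.0, -31.0], [10.0, 25.0, -33.0], [8.0, 28.0, -35.0], [9.0, 18.0, -36.0], [8.0, 27.0, -38.0], [1.0, 32.0, -38.0]] [ 92  52  80 125 108 118  89  47]
side far 101
[[8.0, -24.0, -29.0], [2.0, -24.0, -29.0], [-3.0, -25.0, -30.0], [-5.0, -24.0, -30.0], [-10.0, -26.0, -30.0], [5.0, -23.0, -32.0], [8.0, -24.0, -32.0], [4.0, -26.0, -33.0]] [41 38 32 38 29 39 38 31]
side mid 96
[[-3.0, 4.0, 6.0], [-0.0, 3.0, 6.0], [4.0, 5.0, 6.0], [-10.0, 5.0, 5.0], [-5.0, 1.0, 5.0], [12.0, 1.0, 5.0], [17.0, 4.0, 4.0], [-6.0, -1.0, 4.0]] [154 157 155 140 154 152 166 154]
top near 20
[[5.0, 32.0, -37.0], [9.0, 25.0, -38.0], [8.0, 22.0, -39.0], [8.0, 29.0, -42.0], [4.0, 36.0, -42.0], [5.0, 30.0, -43.0], [8.0, 24.0, -53.0], [10.0, 27.0, -55.0]] [135 151 184 139 152  77 123  90]
top far 7
[[9.0, -23.0, -36.0], [9.0, -25.0, -39.0], [9.0, -28.0, -43.0], [5.0, -40.0, -77.0], [10.0, -35.0, -77.0], [5.0, -42.0, -79.0], [10.0, -44.0, -80.0]] [143 112 113  30  92  29  37]
top mid 25
[[7.0, 4.0, 6.0], [13.0, 3.0, 2.0], [12.0, 0.0, 2.0], [-2.0, 4.0, 0.0], [11.0, 4.0, -1.0], [12.0, -5.0, -5.0], [3.0, 4.0, -7.0], [14.0, -2.0, -8.0]] [173 155 157 122 144 181 155 160]
```

Both views put the fingertips about 29 mm behind the TCP at this opening. I'll lower a little, part-close, and measure again before gripping.

Call:
{"fn": "jog_arm", "kwargs": {"series": [[[0, 0, 3, 0, 0, 0, 35], [0, 0, 3, 0, 0, 0, 30], [0, 0, 3, 0, 0, 0, 26], [0, 0, 3, 0, 0, 0, 24], [0, 0, 0, 0, 0, 0, 22], [0, 0, 0, 0, 0, 0, 20], [0, 0, 0, 0, 0, 0, 20], [0, 0, 0, 0, 0, 0, 20], [0, 0, 0, 0, 0, 0, 20], [0, 0, 0, 0, 0, 0, 20]]]}}

```text
time_s: 5.45
eef_pos: [0.5241, -0.1985, 0.1445]
eef_rot: [0.0, 0.149, 0.989, -0.0]
wrist_force: [-0.2, 0.3, -0.5]
opening: 0.232
grasp_force: 0.0
```

Run:
```python
from h import *
stat()
for n in('side','top'):
    c=ctrl.camera(n);X=cloud(c);P,Q,o=pose()
    L=(X-P)@Q
    m=(abs(L[...,0])<.03)&(abs(L[...,1])<.06)&(L[...,2]<.03)&(L[...,2]>-.08)&(X[...,2]>.14)
    col=c['frame'].max(-1)
    for nm,k in dict(near=m&(L[...,1]>.009),far=m&(L[...,1]<-.009),mid=m&(abs(L[...,1])<.008)).items():
        q=L[k];
        if len(q)==0: continue
        o=np.argsort(-q[:,2]);print(n,nm,k.sum());print((q[o][:8]*1e3).round(0).tolist(),col[k][o][:8])
    if n=='side':cv2.imwrite('pics/a4.png',cv2.resize(c['frame'][100:180,240:320],None,fx=7,fy=7,interpolation=cv2.INTER_CUBIC))
```

```text
t 5.45 s,t,z mm 50.07 -1.13 144.47 tilt 0.0 F d,lat,z [-0.18 -0.3  -0.52] op 0.23226525926550884 g 0.0 q [-0.57  0.21  1.7  -0.    1.23 -1.85]
side near 76
[[4.0, 13.0, -27.0], [-9.0, 14.0, -30.0], [-2.0, 15.0, -30.0], [8.0, 15.0, -31.0], [8.0, 15.0, -35.0], [4.0, 20.0, -36.0], [12.0, 16.0, -37.0], [7.0, 14.0, -37.0]] [109  45  92 119 100  73 112  88]
side far 53
[[5.0, -54.0, 4.0], [-2.0, -59.0, 3.0], [3.0, -57.0, 3.0], [6.0, -58.0, 3.0], [2.0, -60.0, 2.0], [-3.0, -56.0, 2.0], [2.0, -53.0, 1.0], [12.0, -9.0, -8.0]] [179 148 177 157 150 143 184 184]
side mid 91
[[8.0, -1.0, 4.0], [-8.0, -0.0, 3.0], [-3.0, 3.0, 3.0], [16.0, 2.0, 1.0], [2.0, 1.0, 1.0], [17.0, -3.0, 1.0], [-14.0, 3.0, 0.0], [-4.0, 2.0, -0.0]] [153 146 153 169 155 175 105 152]
top near 24
[[9.0, 17.0, -33.0], [5.0, 21.0, -36.0], [9.0, 14.0, -38.0], [4.0, 19.0, -38.0], [9.0, 12.0, -41.0], [1.0, 24.0, -46.0], [5.0, 23.0, -49.0], [9.0, 16.0, -49.0]] [190 161 146  86 116 101 137  94]
top far 8
[[3.0, -53.0, 3.0], [-7.0, -56.0, 3.0], [1.0, -52.0, 3.0], [-1.0, -58.0, 1.0], [-4.0, -57.0, 1.0], [4.0, -55.0, -2.0], [8.0, -14.0, -29.0], [11.0, -35.0, -79.0]] [178 111 190 178 160 176 133  87]
top mid 21
[[13.0, -2.0, 0.0], [5.0, 4.0, -1.0], [14.0, 1.0, -1.0], [13.0, -5.0, -2.0], [13.0, 3.0, -9.0], [12.0, -0.0, -10.0], [11.0, 4.0, -13.0], [13.0, -2.0, -16.0]] [210 163 192 216 160 155 145 163]
```

View pics/a4.png

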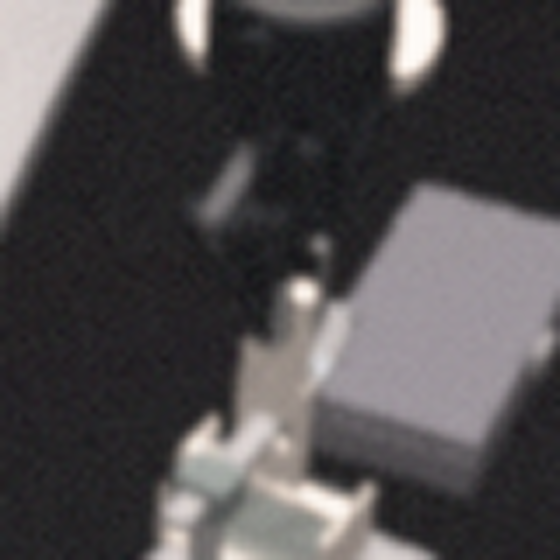

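The visible fingertips stay about 28 mm behind the TCP. At TCP z of about 0.140 the grip lies on the tab whichever reading is right, so I'll lower 4 mm and grip.

Call:
{"fn": "jog_arm", "kwargs": {"series": [[[0, 0, 2, 0, 0, 0, 20], [0, 0, 2, 0, 0, 0, 20], [0, 0, 0, 0, 0, 0, 16], [0, 0, 0, 0, 0, 0, 13], [0, 0, 0, 0, 0, 0, 11], [0, 0, 0, 0, 0, 0, 9], [0, 0, 0, 0, 0, 0, 7], [0, 0, 0, 0, 0, 0, 5], [0, 0, 0, 0, 0, 0, 5], [0, 0, 0, 0, 0, 0, 5]]]}}

```text
time_s: 6.55
eef_pos: [0.5241, -0.1986, 0.1405]
eef_rot: [0.0, 0.149, 0.989, -0.0]
wrist_force: [-1.4, -0.1, 2.3]
opening: 0.103
grasp_force: 59.1
```

Run:
```python
from h import *
stat()
```

```text
t 6.55 s,t,z mm 50.12 -1.1 140.5 tilt 0.0 F d,lat,z [ 0.49 -1.29  2.3 ] op 0.10340943201938503 g 59.148672223091125 q [-0.57  0.21  1.7  -0.    1.22 -1.85]
```

Call:
{"fn": "jog_arm", "kwargs": {"series": [[[0, 0, -0.8, 0, 0, 0, 5], [0, 0, -0.8, 0, 0, 0, 5], [0, 0, -0.8, 0, 0, 0, 5], [0, 0, -0.7, 0, 0, 0, 5], [0, 0, -0.7, 0, 0, 0, 5], [0, 0, 0, 0, 0, 0, 5], [0, -4, 0, 0, 0, 0, 5], [0, -4, 0, 0, 0, 0, 5], [0, 0, 0, 0, 0, 0, 5], [0, 0, 0, 0, 0, 0, 5]]]}}

```text
time_s: 7.55
eef_pos: [0.5216, -0.2064, 0.1441]
eef_rot: [-0.0, 0.149, 0.989, 0.0]
wrist_force: [-0.5, -0.3, -1.7]
opening: 0.107
grasp_force: 58.8
```

Run:
```python
from h import *
stat(.0262)
```

```text
t 7.55 s,t,z mm 58.33 -1.22 144.12 tilt -0.0 F d,lat,z [ 0.44 -0.35 -1.67] op 0.10671105467822703 g 58.82429480552673 q [-0.59  0.21  1.7   0.    1.23 -1.86]
E 58.33 117.92
```

Call:
{"fn": "jog_arm", "kwargs": {"series": [[[0, -3, 0, 0, 0, 0, 5], [0, -3, 0, 0, 0, 0, 5], [0, -3, 0, 0, 0, 0, 5], [0, -3, 0, 0, 0, 0, 5], [0, -2, 0, 0, 0, 0, 5], [0, -2, 0, 0, 0, 0, 5], [0, -2, 0, 0, 0, 0, 5], [0, -2, 0, 0, 0, 0, 5], [0, 0, 0, 0, 0, 0, 5], [0, 0, 0, 0, 0, 0, 5]]]}}

```text
time_s: 8.55
eef_pos: [0.5158, -0.2252, 0.1442]
eef_rot: [-0.0, 0.149, 0.989, 0.0]
wrist_force: [-0.1, 0.4, -2.2]
opening: 0.101
grasp_force: 58.8
```

Run:
```python
from h import *
stat(.0262)
```

```text
t 8.55 s,t,z mm 78.06 -1.22 144.16 tilt -0.0 F d,lat,z [-0.3  -0.23 -2.18] op 0.10145862453336567 g 58.75356674194336 q [-0.62  0.21  1.69  0.    1.23 -1.89]
E 78.05 117.96
```

Call:
{"fn": "jog_arm", "kwargs": {"series": [[[0, -1, 0, 0, 0, 0, 5], [0, -1, 0, 0, 0, 0, 5], [0, -1, 0, 0, 0, 0, 5], [0, -1, 0, 0, 0, 0, 5], [0, -1, 0, 0, 0, 0, 5], [0, -1, 0, 0, 0, 0, 5], [0, 0, 0, 0, 0, 0, 5], [0, 0, 0, 0, 0, 0, 5], [0, 0, 0, 0, 0, 0, 5], [0, 0, 0, 0, 0, 0, 5]]]}}

```text
time_s: 9.55
eef_pos: [0.514, -0.231, 0.1442]
eef_rot: [0.0, 0.149, 0.989, 0.0]
wrist_force: [-0.7, -0.0, -2.1]
opening: 0.106
grasp_force: 58.8
```

Run:
```python
from h import *
stat(.0262)
```

```text
t 9.55 s,t,z mm 84.03 -1.21 144.17 tilt -0.0 F d,lat,z [ 0.21 -0.62 -2.13] op 0.10551018279728913 g 58.792070746421814 q [-0.63  0.22  1.69  0.    1.23 -1.9 ]
E 84.03 117.97
```

Call:
{"fn": "jog_arm", "kwargs": {"series": [[[0, -0.5, 0, 0, 0, 0, 5], [0, -0.5, 0, 0, 0, 0, 5], [0, -0.5, 0, 0, 0, 0, 5], [0, -0.5, 0, 0, 0, 0, 5], [0, 0, 0, 0, 0, 0, 5], [0, 0, 0, 0, 0, 0, 5], [0, 0, 0, 0, 0, 0, 5], [0, 0, 0, 0, 0, 0, 5], [0, 0, 0, 0, 0, 0, 5], [0, 0, 0, 0, 0, 0, 5]]]}}

```text
time_s: 10.55
eef_pos: [0.5134, -0.2329, 0.1442]
eef_rot: [0.0, 0.149, 0.989, -0.0]
wrist_force: [0.7, 0.0, -1.6]
opening: 0.098
grasp_force: 58.8
```

Run:
```python
from h import *
stat(.0262)
```

```text
t 10.55 s,t,z mm 86.05 -1.2 144.17 tilt 0.0 F d,lat,z [-0.26  0.7  -1.63] op 0.09790285974777037 g 58.7918221950531 q [-0.64  0.22  1.69 -0.    1.23 -1.91]
E 86.05 117.97
```

Call:
{"fn": "jog_arm", "kwargs": {"series": [[[0, -0.5, 0, 0, 0, 0, 5], [0, -0.5, 0, 0, 0, 0, 5], [0, -0.5, 0, 0, 0, 0, 5], [0, 0, 0, 0, 0, 0, 5], [0, 0, 0, 0, 0, 0, 5], [0, 0, 0, 0, 0, 0, 5], [0, 0, 0, 0, 0, 0, 5], [0, 0, 0, 0, 0, 0, 5], [0, 0, 0, 0, 0, 0, 5], [0, 0, 0, 0, 0, 0, 5]]]}}

```text
time_s: 11.55
eef_pos: [0.513, -0.2343, 0.1441]
eef_rot: [-0.0, 0.149, 0.989, -0.0]
wrist_force: [0.9, -0.0, -1.7]
opening: 0.104
grasp_force: 58.8
```

Run:
```python
from h import *
stat(.0262)
```

```text
t 11.55 s,t,z mm 87.55 -1.21 144.15 tilt 0.0 F d,lat,z [-0.21  0.85 -1.67] op 0.10423308345479661 g 58.79275739192963 q [-0.64  0.22  1.69 -0.    1.23 -1.91]
E 87.55 117.95
```

Call:
{"fn": "jog_arm", "kwargs": {"series": [[[0, -0.5, 0, 0, 0, 0, 5], [0, -0.5, 0, 0, 0, 0, 5], [0, -0.5, 0, 0, 0, 0, 5], [0, 0, 0, 0, 0, 0, 5], [0, 0, 0, 0, 0, 0, 5], [0, 0, 0, 0, 0, 0, 5], [0, 0, 0, 0, 0, 0, 5], [0, 0, 0, 0, 0, 0, 5], [0, 0, 0, 0, 0, 0, 5], [0, 0, 0, 0, 0, 0, 5]]]}}

```text
time_s: 12.55
eef_pos: [0.5125, -0.2358, 0.1442]
eef_rot: [-0.0, 0.149, 0.989, -0.0]
wrist_force: [1.0, -0.5, -1.4]
opening: 0.101
grasp_force: 58.8
```

Run:
```python
from h import *
stat(.0262)
```

```text
t 12.55 s,t,z mm 89.06 -1.22 144.16 tilt 0.0 F d,lat,z [ 0.17  1.1  -1.4 ] op 0.1010630478608139 g 58.78625750541687 q [-0.64  0.22  1.69 -0.    1.23 -1.91]
E 89.07 117.96
```

Call:
{"fn": "jog_arm", "kwargs": {"series": [[[0, -0.3, 0, 0, 0, 0, 5], [0, -0.3, 0, 0, 0, 0, 5], [0, -0.3, 0, 0, 0, 0, 5], [0, -0.3, 0, 0, 0, 0, 5], [0, 0, 0, 0, 0, 0, 5], [0, 0, 0, 0, 0, 0, 5], [0, 0, 0, 0, 0, 0, 5], [0, 0, 0, 0, 0, 0, 5], [0, 0, 0, 0, 0, 0, 5], [0, 0, 0, 0, 0, 0, 5]]]}}

```text
time_s: 13.55
eef_pos: [0.5123, -0.2367, 0.1442]
eef_rot: [0.0, 0.149, 0.989, 0.0]
wrist_force: [1.6, 3.9, 0.3]
opening: 0.102
grasp_force: 59.0
```

Run:
```python
from h import *
stat(.0262);print(ctrl.get_obs()['torque'])
```

```text
t 13.55 s,t,z mm 90.05 -1.2 144.18 tilt -0.02 F d,lat,z [-4.21  0.36  0.33] op 0.10235833634899538 g 58.99381756782532 q [-0.64  0.22  1.69  0.    1.23 -1.92]
E 90.04 117.98
[ 0.73096189 -0.17595902  0.00487615]
```

Contact felt at E s of about 89.7 mm, which puts the bend at about 83.5 mm and the tip at 111 mm, matching the cameras. Now I'll plan the path over the barb with the most clearance.

```bash
cat > plan.py <<'E'
from h import *
from scipy.optimize import minimize
B=np.array([83.5,118.])
def box(p,ang,l,lo,hi,x0=0):
    a=np.deg2rad(ang);u=np.array([np.cos(a),np.sin(a)]);n=np.array([-u[1],u[0]])
    X,Z=np.meshgrid(np.arange(x0,l+.01,.4),np.linspace(lo,hi,9));return p+X.ravel()[:,None]*u+Z.ravel()[:,None]*n
B1=B+10*np.array([np.cos(.349),np.sin(.349)])
H=np.vstack([box(B,0,0,-3,3,-70),box(B,20,10,-3,3),box(B1,40,24,-3,3),box(B1,40,24,3,8,18)])
def clear(E,th):
    c,s=np.cos(th),np.sin(th);r=H-E;x=r[:,0]*c+r[:,1]*s;z=-r[:,0]*s+r[:,1]*c  # rack x=(c,s)
    f=lambda z0,z1:np.min(np.where((abs(x)<=2.5)&(z>=z0)&(z<=z1),-np.minimum(2.5-abs(x),np.minimum(z-z0,z1-z)),np.hypot(np.maximum(abs(x)-2.5,0),np.maximum(np.maximum(z0-z,z-z1),0))))
    return min(f(6.75,80),f(-60,-6.75))
def best(s,g):
    r=[(-clear(np.array([s,z]),t)+.0*abs(t-g[1]),z,t) for z in np.arange(g[0]-2,g[0]+5,.2) for t in np.deg2rad(np.arange(0,55,2))]
    return min(r,key=lambda q:(round(q[0],2),abs(q[2]-g[1])))
if __name__=='__main__':
    g=(118,0)
    for s in range(82,128,2):
        q=best(s,g);print(s,round(q[1],1),np.rad2deg(q[2]).round(0),'clr',round(-q[0],2));g=(q[1],q[2])
E
python3 plan.py
```

```text
82 118.2 4.0 clr 3.45
84 118.4 12.0 clr 3.49
86 119.0 18.0 clr 3.57
88 119.6 20.0 clr 3.71
90 120.4 22.0 clr 3.63
92 121.2 28.0 clr 3.44
94 122.4 34.0 clr 3.49
96 124.0 40.0 clr 3.73
98 125.6 40.0 clr 3.67
100 127.4 40.0 clr 3.73
102 129.0 40.0 clr 3.65
104 130.6 54.0 clr 2.82
106 130.4 54.0 clr 1.4
108 130.4 54.0 clr 0.0
110 135.2 0.0 clr 0.44
112 135.4 0.0 clr 2.06
114 135.6 2.0 clr 3.47
116 135.4 2.0 clr 4.88
118 135.0 0.0 clr 6.3
120 134.8 0.0 clr 7.74
122 139.6 24.0 clr 9.44
124 144.4 34.0 clr 12.81
126 149.2 38.0 clr 16.88
```

```bash
cat > rows.py <<'E'
from plan import *
import sys,json
def rows(W,N,L=26.2,yaw=None):
    P,Q,_=pose();P=P*1e3;E0=P+Q[:,2]*L;t0=(E0[:2]-O*1e3)@lat[:2]
    th0=np.arctan2(Q[:,2]@d,-Q[2,2]);cur=[(E0[:2]-O*1e3)@d[:2],E0[2],np.rad2deg(th0)]
    print('from',np.round(cur,2));out=[]
    for w,n in zip(W,N):
        a=np.array(cur)
        for k in range(1,n+1):
            s,z,th=a+(np.array(w)-a)*k/n;cl=clear(np.array([s,z]),np.deg2rad(th))
            E=np.append(O*1e3,0)+s*d+t0*lat+z*up;R=Rt(np.deg2rad(th));p=E-R[:,2]*L
            t=(Q.T@(p-P)).round(1);r=Ro.from_matrix(Q.T@R).as_rotvec().round(3)
            P=P+Q@t;Q=Q@Ro.from_rotvec(r).as_matrix();out.append((t+0).tolist()+(r+0).tolist()+[5]);print(round(cl,2),end=' ')
        cur=list(w)
    while len(out)%10:out.append([0]*6+[5])
    print();print(json.dumps(out))
if __name__=='__main__':
    A=json.loads(sys.argv[1]);stat(.0262);rows([x[:3] for x in A],[x[3] for x in A])
E
python3 rows.py '[[87,118.6,6,2],[88,119.6,18,3],[92,121.2,28,3]]'
```

```text
t 13.55 s,t,z mm 90.05 -1.2 144.18 tilt -0.02 F d,lat,z [-4.21  0.36  0.33] op 0.10235833634899538 g 58.99381756782532 q [-0.64  0.22  1.69  0.    1.23 -1.92]
E 90.04 117.98
from [ 9.0040e+01  1.1798e+02 -2.0000e-02]
1.28 2.31 2.78 3.22 3.62 3.68 3.51 3.44 
[[0.0, 2.9, -0.3, 0.053, 0.0, 0.0, 5], [0.0, 2.9, -0.3, 0.052, 0.0, 0.0, 5], [0.0, 1.4, -0.3, 0.07, 0.0, 0.0, 5], [0.0, 1.5, -0.2, 0.07, 0.0, 0.0, 5], [0.0, 1.4, -0.1, 0.07, 0.0, 0.0, 5], [0.0, 0.1, -0.1, 0.058, 0.0, 0.0, 5], [0.0, 0.1, 0.0, 0.058, 0.0, 0.0, 5], [0.0, 0.1, 0.2, 0.058, 0.0, 0.0, 5], [0, 0, 0, 0, 0, 0, 5], [0, 0, 0, 0, 0, 0, 5]]
```

Call:
{"fn": "jog_arm", "kwargs": {"series": [[[0.0, 2.9, -0.3, 0.053, 0.0, 0.0, 5], [0.0, 2.9, -0.3, 0.052, 0.0, 0.0, 5], [0.0, 1.4, -0.3, 0.07, 0.0, 0.0, 5], [0.0, 1.5, -0.2, 0.07, 0.0, 0.0, 5], [0.0, 1.4, -0.1, 0.07, 0.0, 0.0, 5], [0.0, 0.1, -0.1, 0.058, 0.0, 0.0, 5], [0.0, 0.1, 0.0, 0.058, 0.0, 0.0, 5], [0.0, 0.1, 0.2, 0.058, 0.0, 0.0, 5], [0, 0, 0, 0, 0, 0, 5], [0, 0, 0, 0, 0, 0, 5]]]}}

```text
time_s: 14.55
eef_pos: [0.5154, -0.2271, 0.144]
eef_rot: [-0.036, 0.144, 0.96, -0.239]
wrist_force: [0.5, -0.1, -1.5]
opening: 0.105
grasp_force: 59.0
```

```bash
python3 rows.py '[[96,124,40,5],[98,125.6,40,2]]'
```

```text
t 14.55 s,t,z mm 79.92 -1.07 144.04 tilt 27.97 F d,lat,z [ 0.    0.49 -1.55] op 0.1051701513019182 g 58.98134171962738 q [-0.34  0.27  1.71 -0.53  1.19 -1.4 ]
E 92.21 120.9
from [ 92.21 120.9   27.97]
3.26 3.4 3.53 3.64 3.73 3.7 3.67 
[[0.0, 0.1, -0.2, 0.042, 0.0, 0.001, 5], [0.0, 0.2, -0.1, 0.042, 0.0, 0.0, 5], [0.0, 0.1, -0.1, 0.042, 0.0, 0.0, 5], [0.0, 0.1, 0.0, 0.042, 0.0, 0.0, 5], [0.0, 0.1, 0.0, 0.042, 0.0, 0.0, 5], [0.0, -1.2, 0.0, 0.0, 0.0, 0.0, 5], [0.0, -1.3, 0.0, 0.0, 0.0, 0.0, 5], [0, 0, 0, 0, 0, 0, 5], [0, 0, 0, 0, 0, 0, 5], [0, 0, 0, 0, 0, 0, 5]]
```

Call:
{"fn": "jog_arm", "kwargs": {"series": [[[0.0, 0.1, -0.2, 0.042, 0.0, 0.001, 5], [0.0, 0.2, -0.1, 0.042, 0.0, 0.0, 5], [0.0, 0.1, -0.1, 0.042, 0.0, 0.0, 5], [0.0, 0.1, 0.0, 0.042, 0.0, 0.0, 5], [0.0, 0.1, 0.0, 0.042, 0.0, 0.0, 5], [0.0, -1.2, 0.0, 0.0, 0.0, 0.0, 5], [0.0, -1.3, 0.0, 0.0, 0.0, 0.0, 5], [0, 0, 0, 0, 0, 0, 5], [0, 0, 0, 0, 0, 0, 5], [0, 0, 0, 0, 0, 0, 5]]]}}

```text
time_s: 15.55
eef_pos: [0.515, -0.2286, 0.1463]
eef_rot: [-0.051, 0.141, 0.929, -0.338]
wrist_force: [0.3, -0.1, -2.3]
opening: 0.106
grasp_force: 59.0
```

```bash
python3 rows.py '[[99.9,130.6,40,6]]'
```

```text
t 15.55 s,t,z mm 81.46 -1.02 146.29 tilt 40.02 F d,lat,z [-0.03  0.31 -2.27] op 0.10558443016128521 g 59.0212619304657 q [-0.23  0.35  1.7  -0.74  1.25 -1.2 ]
E 98.31 126.22
from [ 98.31 126.22  40.02]
3.16 2.77 2.38 1.99 1.61 1.22 
[[0.0, -0.7, -0.4, 0.0, 0.0, -0.002, 5], [0.0, -0.6, -0.4, 0.0, 0.0, 0.0, 5], [0.0, -0.7, -0.4, 0.0, 0.0, 0.0, 5], [0.0, -0.7, -0.4, 0.0, 0.0, 0.0, 5], [0.0, -0.7, -0.3, 0.0, 0.0, 0.0, 5], [0.0, -0.6, -0.4, 0.0, 0.0, 0.0, 5], [0, 0, 0, 0, 0, 0, 5], [0, 0, 0, 0, 0, 0, 5], [0, 0, 0, 0, 0, 0, 5], [0, 0, 0, 0, 0, 0, 5]]
```

Call:
{"fn": "jog_arm", "kwargs": {"series": [[[0.0, -0.7, -0.4, 0.0, 0.0, -0.002, 5], [0.0, -0.6, -0.4, 0.0, 0.0, 0.0, 5], [0.0, -0.7, -0.4, 0.0, 0.0, 0.0, 5], [0.0, -0.7, -0.4, 0.0, 0.0, 0.0, 5], [0.0, -0.7, -0.3, 0.0, 0.0, 0.0, 5], [0.0, -0.6, -0.4, 0.0, 0.0, 0.0, 5], [0, 0, 0, 0, 0, 0, 5], [0, 0, 0, 0, 0, 0, 5], [0, 0, 0, 0, 0, 0, 5], [0, 0, 0, 0, 0, 0, 5]]]}}

```text
time_s: 16.55
eef_pos: [0.5144, -0.2297, 0.1502]
eef_rot: [-0.051, 0.139, 0.929, -0.339]
wrist_force: [-0.2, -0.6, -1.4]
opening: 0.102
grasp_force: 59.0
```

```bash
python3 rows.py '[[99.9,130.6,40,6]]'
```

```text
t 16.55 s,t,z mm 82.69 -1.22 150.18 tilt 40.05 F d,lat,z [ 0.64  0.03 -1.4 ] op 0.10202743752718427 g 59.017800092697144 q [-0.23  0.35  1.7  -0.74  1.25 -1.21]
E 99.55 130.12
from [ 99.55 130.12  40.05]
1.33 1.31 1.29 1.26 1.24 1.22 
[[0.0, -0.1, 0.0, 0.0, 0.0, 0.001, 5], [0.0, -0.1, 0.0, 0.0, 0.0, 0.0, 5], [0.0, -0.1, -0.1, 0.0, 0.0, 0.0, 5], [0.0, -0.1, 0.0, -0.001, 0.0, 0.0, 5], [0.0, -0.1, 0.0, 0.0, 0.0, 0.0, 5], [0.0, -0.1, 0.0, 0.0, 0.0, 0.0, 5], [0, 0, 0, 0, 0, 0, 5], [0, 0, 0, 0, 0, 0, 5], [0, 0, 0, 0, 0, 0, 5], [0, 0, 0, 0, 0, 0, 5]]
```

Call:
{"fn": "jog_arm", "kwargs": {"series": [[[0, 0, -0.2, 0, 0, 0, 5], [0, 0, -0.2, 0, 0, 0, 5], [0, 0, -0.2, 0, 0, 0, 5], [0, 0, -0.2, 0, 0, 0, 5], [0, 0, 0, 0, 0, 0, 5], [0, 0, 0, 0, 0, 0, 5], [0, 0, 0, 0, 0, 0, 5], [0, 0, 0, 0, 0, 0, 5], [0, 0, 0, 0, 0, 0, 5], [0, 0, 0, 0, 0, 0, 5]]]}}

```text
time_s: 17.55
eef_pos: [0.5146, -0.2292, 0.1508]
eef_rot: [-0.051, 0.139, 0.929, -0.339]
wrist_force: [-0.7, 0.5, -1.6]
opening: 0.108
grasp_force: 59.0
```

```bash
python3 rows.py '[[99.9,130.6,40,6]]'
```

```text
t 17.55 s,t,z mm 82.19 -1.21 150.82 tilt 40.05 F d,lat,z [-0.3  -0.86 -1.57] op 0.10834978780672233 g 59.0179842710495 q [-0.23  0.35  1.7  -0.74  1.26 -1.21]
E 99.04 130.76
from [ 99.04 130.76  40.05]
0.65 0.77 0.88 0.99 1.11 1.22 
[[0.0, -0.1, 0.1, 0.0, 0.0, 0.001, 5], [0.0, -0.1, 0.1, 0.0, 0.0, 0.0, 5], [0.0, -0.1, 0.1, 0.0, 0.0, 0.0, 5], [0.0, -0.1, 0.1, -0.001, 0.0, 0.0, 5], [0.0, -0.1, 0.2, 0.0, 0.0, 0.0, 5], [0.0, -0.1, 0.1, 0.0, 0.0, 0.0, 5], [0, 0, 0, 0, 0, 0, 5], [0, 0, 0, 0, 0, 0, 5], [0, 0, 0, 0, 0, 0, 5], [0, 0, 0, 0, 0, 0, 5]]
```

Call:
{"fn": "jog_arm", "kwargs": {"series": [[[0, 0, -0.2, 0, 0, 0, 5], [0, 0, -0.2, 0, 0, 0, 5], [0, 0, -0.2, 0, 0, 0, 5], [0, 0, -0.2, 0, 0, 0, 5], [0, 0, 0, 0, 0, 0, 5], [0, 0, 0, 0, 0, 0, 5], [0, 0, 0, 0, 0, 0, 5], [0, 0, 0, 0, 0, 0, 5], [0, 0, 0, 0, 0, 0, 5], [0, 0, 0, 0, 0, 0, 5]]]}}

```text
time_s: 18.55
eef_pos: [0.5147, -0.2287, 0.1514]
eef_rot: [-0.051, 0.139, 0.929, -0.339]
wrist_force: [0.8, -1.2, -2.5]
opening: 0.108
grasp_force: 59.0
```

```bash
python3 rows.py '[[99.9,130.6,40,6]]'
```

```text
t 18.55 s,t,z mm 81.68 -1.22 151.42 tilt 40.05 F d,lat,z [ 0.95  1.08 -2.54] op 0.1084890549795072 g 58.972375988960266 q [-0.23  0.35  1.7  -0.74  1.26 -1.21]
E 98.54 131.36
from [ 98.54 131.36  40.05]
0.0 0.25 0.49 0.73 0.98 1.22 
[[0.0, -0.1, 0.2, 0.0, 0.0, 0.001, 5], [0.0, -0.1, 0.3, 0.0, 0.0, 0.0, 5], [0.0, -0.1, 0.2, 0.0, 0.0, 0.0, 5], [0.0, -0.1, 0.3, -0.001, 0.0, 0.0, 5], [0.0, -0.1, 0.2, 0.0, 0.0, 0.0, 5], [0.0, -0.1, 0.3, 0.0, 0.0, 0.0, 5], [0, 0, 0, 0, 0, 0, 5], [0, 0, 0, 0, 0, 0, 5], [0, 0, 0, 0, 0, 0, 5], [0, 0, 0, 0, 0, 0, 5]]
```

Light contact came just where the model predicted, so the geometry is confirmed. I'll back off to the barb's middle line and slide outward.

Call:
{"fn": "jog_arm", "kwargs": {"series": [[[0, 0, 0.6, 0, 0, 0, 5], [0, 0, 0.6, 0, 0, 0, 5], [0, -1, 0, 0, 0, 0, 5], [0, -1, 0, 0, 0, 0, 5], [0, -1, 0, 0, 0, 0, 5], [0, -1, 0, 0, 0, 0, 5], [0, -1, 0, 0, 0, 0, 5], [0, -1, 0, 0, 0, 0, 5], [0, -1, 0, 0, 0, 0, 5], [0, 0, 0, 0, 0, 0, 5]]]}}

```text
time_s: 19.55
eef_pos: [0.513, -0.2347, 0.1552]
eef_rot: [-0.051, 0.139, 0.929, -0.339]
wrist_force: [0.2, -0.5, -1.6]
opening: 0.104
grasp_force: 59.0
```

```bash
python3 rows.py '[[111.2,140,40,9]]'
```

```text
t 19.55 s,t,z mm 87.9 -1.14 155.17 tilt 40.05 F d,lat,z [ 0.36  0.37 -1.64] op 0.10409351574131233 g 58.99901568889618 q [-0.24  0.34  1.7  -0.74  1.25 -1.22]
E 104.76 135.12
from [104.76 135.12  40.05]
0.93 0.97 1.02 1.06 1.1 1.15 1.19 1.24 1.22 
[[0.0, -0.9, 0.0, 0.0, 0.0, 0.001, 5], [0.0, -0.9, 0.1, 0.0, 0.0, 0.0, 5], [0.0, -0.9, 0.0, 0.0, 0.0, 0.0, 5], [0.0, -0.9, 0.1, 0.0, 0.0, 0.0, 5], [0.0, -0.9, 0.0, -0.001, 0.0, 0.0, 5], [0.0, -0.9, 0.1, 0.0, 0.0, 0.0, 5], [0.0, -0.9, 0.0, 0.0, 0.0, 0.0, 5], [0.0, -0.9, 0.1, 0.0, 0.0, 0.0, 5], [0.0, -0.9, 0.0, 0.0, 0.0, 0.0, 5], [0, 0, 0, 0, 0, 0, 5]]
```

Call:
{"fn": "jog_arm", "kwargs": {"series": [[[0, 0, 0.3, 0, 0, 0, 5], [0, -0.9, 0, 0, 0, 0, 5], [0, -0.9, 0, 0, 0, 0, 5], [0, -0.9, 0, 0, 0, 0, 5], [0, -0.9, 0, 0, 0, 0, 5], [0, -0.9, 0, 0, 0, 0, 5], [0, -0.9, 0, 0, 0, 0, 5], [0, -0.9, 0, 0, 0, 0, 5], [0, -0.9, 0, 0, 0, 0, 5], [0, -0.9, 0, 0, 0, 0, 5]]]}}

```text
time_s: 20.55
eef_pos: [0.511, -0.2407, 0.1601]
eef_rot: [-0.051, 0.139, 0.929, -0.339]
wrist_force: [-0.2, -0.2, -2.6]
opening: 0.103
grasp_force: 59.0
```

```bash
python3 rows.py '[[118.9,146.5,40,10]]'
```

```text
t 20.55 s,t,z mm 94.26 -1.19 160.07 tilt 40.05 F d,lat,z [ 0.23 -0.14 -2.62] op 0.10252312756541668 g 58.999934792518616 q [-0.25  0.33  1.7  -0.74  1.25 -1.23]
E 111.12 140.02
from [111.12 140.02  40.05]
1.3 1.9 2.75 3.68 4.65 5.63 6.62 7.62 8.62 9.62 
[[0.0, -1.0, 0.0, 0.0, 0.0, 0.001, 5], [0.0, -1.0, 0.0, 0.0, 0.0, 0.0, 5], [0.0, -1.0, 0.0, 0.0, 0.0, 0.0, 5], [0.0, -1.1, 0.0, 0.0, 0.0, 0.0, 5], [0.0, -1.0, 0.0, 0.0, 0.0, 0.0, 5], [0.0, -1.0, 0.0, -0.001, 0.0, 0.0, 5], [0.0, -1.0, 0.0, 0.0, 0.0, 0.0, 5], [0.0, -1.0, 0.0, 0.0, 0.0, 0.0, 5], [0.0, -1.0, 0.0, 0.0, 0.0, 0.0, 5], [0.0, -1.0, 0.0, 0.0, 0.0, 0.0, 5]]
```

Call:
{"fn": "jog_arm", "kwargs": {"series": [[[0, -1, 0, 0, 0, 0, 5], [0, -1, 0, 0, 0, 0, 5], [0, -1, 0, 0, 0, 0, 5], [0, -1, 0, 0, 0, 0, 5], [0, -2, 0, 0, 0, 0, 5], [0, -3, 0, 0, 0, 0, 5], [0, -5, 0, 0, 0, 0, 5], [0, -8, 0, 0, 0, 0, 5], [0, -10, 0, 0, 0, 0, 5], [0, -10, 0, 0, 0, 0, 5]]]}}

```text
time_s: 21.55
eef_pos: [0.5015, -0.2722, 0.1878]
eef_rot: [-0.051, 0.14, 0.929, -0.339]
wrist_force: [0.3, -0.5, -2.2]
opening: 0.104
grasp_force: 59.0
```

```bash
python3 -c "
from h import *
stat(.0262)"; python3 rows.py '[[165,200,40,4],[165,230,4,6]]'
```

```text
t 21.55 s,t,z mm 127.16 -1.09 187.84 tilt 40.06 F d,lat,z [ 0.36  0.42 -2.23] op 0.10442925761660642 g 59.00608777999878 q [-0.31  0.28  1.7  -0.74  1.25 -1.31]
E 144.02 167.79
t 21.55 s,t,z mm 127.16 -1.09 187.84 tilt 40.06 F d,lat,z [ 0.36  0.42 -2.23] op 0.10442925761660642 g 59.00608777999878 q [-0.31  0.28  1.7  -0.74  1.25 -1.31]
E 144.02 167.79
from [144.02 167.79  40.06]
51.67 60.86 70.05 79.24 79.83 78.65 75.66 71.27 67.28 64.15 
[[0.0, -9.2, -2.8, 0.0, 0.0, 0.0, 5], [0.0, -9.2, -2.8, -0.001, 0.0, 0.0, 5], [0.0, -9.2, -2.8, 0.0, 0.0, 0.0, 5], [0.0, -9.2, -2.8, 0.0, 0.0, 0.0, 5], [0.0, -6.0, -3.7, -0.105, 0.0, 0.0, 5], [0.0, -5.5, -4.0, -0.104, 0.0, 0.0, 5], [0.0, -5.1, -4.2, -0.105, 0.0, 0.0, 5], [0.0, -4.6, -4.5, -0.105, 0.0, 0.0, 5], [0.0, -4.1, -4.7, -0.105, 0.0, 0.0, 5], [0.0, -3.6, -4.8, -0.104, 0.0, 0.0, 5]]
```

The eye is over the barb. Now I'll raise the rack and bring it upright.

Call:
{"fn": "jog_arm", "kwargs": {"series": [[[0.0, -9.2, -2.8, 0.0, 0.0, 0.0, 5], [0.0, -9.2, -2.8, -0.001, 0.0, 0.0, 5], [0.0, -9.2, -2.8, 0.0, 0.0, 0.0, 5], [0.0, -9.2, -2.8, 0.0, 0.0, 0.0, 5], [0.0, -6.0, -3.7, -0.105, 0.0, 0.0, 5], [0.0, -5.5, -4.0, -0.104, 0.0, 0.0, 5], [0.0, -5.1, -4.2, -0.105, 0.0, 0.0, 5], [0.0, -4.6, -4.5, -0.105, 0.0, 0.0, 5], [0.0, -4.1, -4.7, -0.105, 0.0, 0.0, 5], [0.0, -3.6, -4.8, -0.104, 0.0, 0.0, 5]]]}}

```text
time_s: 22.55
eef_pos: [0.4912, -0.3063, 0.2571]
eef_rot: [-0.004, 0.148, 0.988, -0.033]
wrist_force: [-0.7, -0.1, -1.8]
opening: 0.102
grasp_force: 59.0
```

Run:
```python
from h import *
stat(.0262)
P,_,_=pose()
go(np.array([P[0],P[1],.29]),Rt(0))
go(np.array([.534,.2107,.29]),Rt(0),np.array([P[0],P[1],.29]),Rt(0))
```

```text
t 22.55 s,t,z mm 162.78 -0.87 257.12 tilt 3.85 F d,lat,z [ 0.32 -0.6  -1.81] op 0.10176065338504754 g 58.995312452316284 q [-0.73  0.14  1.55 -0.06  1.42 -1.99]
E 164.54 230.98
shift mm [ -0.   -2.2 -32.8] turn [-0.0672  0.0014  0.0014]
shift mm [111.1 506.8   0. ] turn [0. 0. 0.]
```

Call:
{"fn": "jog_arm", "kwargs": {"series": [[[0, -2.2, -32.8, -0.067, 0.001, 0.001, 5], [3, 14, 0, 0, 0, 0, 5], [6, 28, 0, 0, 0, 0, 5], [7, 32, 0, 0, 0, 0, 5], [7, 32, 0, 0, 0, 0, 5], [7, 32, 0, 0, 0, 0, 5], [7, 32, 0, 0, 0, 0, 5], [7, 32, 0, 0, 0, 0, 5], [7, 32, 0, 0, 0, 0, 5], [7, 32, 0, 0, 0, 0, 5]]]}}

```text
time_s: 23.55
eef_pos: [0.5135, -0.0325, 0.2872]
eef_rot: [-0.001, 0.148, 0.989, -0.002]
wrist_force: [1.0, -0.6, -2.1]
opening: 0.107
grasp_force: 59.1
```

Run:
```python
from h import *
stat(.0262)
go(np.array([.534,.2107,.29]),Rt(0))
go(np.array([.534,.2107,.29]),Rt(0,YAW+np.deg2rad(25.1)),np.array([.534,.2107,.29]),Rt(0))
```

```text
t 23.55 s,t,z mm -105.48 -60.11 287.17 tilt 0.25 F d,lat,z [ 0.3   1.14 -2.08] op 0.10663296278482062 g 59.089683294296265 q [-0.29 -0.01  1.65 -0.    1.51 -1.56]
E -105.37 260.97
shift mm [ 51.8 238.5  -3.8] turn [-0.0043 -0.0017  0.0005]
shift mm [0. 0. 0.] turn [ 0.      0.     -0.4381]
```

Call:
{"fn": "jog_arm", "kwargs": {"series": [[[7.4, 34, 0, 0, 0, 0, 5], [7.4, 34, 0, 0, 0, 0, 5], [7.4, 34, 0, 0, 0, 0, 5], [7.4, 34, 0, 0, 0, 0, 5], [7.4, 34, 0, 0, 0, 0, 5], [7.4, 34, 0, 0, 0, 0, 5], [7.4, 34, 0, 0, 0, 0, 5], [0, 0, 0, 0, 0, -0.14, 5], [0, 0, 0, 0, 0, -0.14, 5], [0, 0, 0, 0, 0, -0.14, 5]]]}}

```text
time_s: 24.55
eef_pos: [0.5337, 0.2092, 0.2863]
eef_rot: [-0.002, -0.064, 0.998, -0.002]
wrist_force: [0.8, -0.6, -1.4]
opening: 0.1
grasp_force: 59.2
```

Run:
```python
from h import *
stat(.0262)
go(np.array([.534,.2107,.29]),Rt(0,YAW+np.deg2rad(25.1)))
```

```text
t 24.55 s,t,z mm -342.42 -111.79 286.26 tilt 0.26 F d,lat,z [ 0.31  0.93 -1.38] op 0.0999816593170916 g 59.21164870262146 q [ 0.17  0.12  1.51 -0.    1.51 -1.53]
E -342.3 260.06
shift mm [-0.4  1.5 -3.7] turn [-0.0034 -0.0035 -0.0107]
```

Call:
{"fn": "jog_arm", "kwargs": {"series": [[[-0.4, 1.5, 0, -0.003, -0.003, -0.011, 5], [0, 0, 18, 0, 0, 0, 5], [0, 0, 18, 0, 0, 0, 5], [0, 0, 18, 0, 0, 0, 5], [0, 0, 18, 0, 0, 0, 5], [0, 0, 18, 0, 0, 0, 5], [0, 0, 18, 0, 0, 0, 5], [0, 0, 14, 0, 0, 0, 5], [0, 0, 7, 0, 0, 0, 5], [0, 0, 0, 0, 0, 0, 5]]]}}

```text
time_s: 25.55
eef_pos: [0.5342, 0.2098, 0.1569]
eef_rot: [-0.001, -0.065, 0.998, 0.0]
wrist_force: [0.5, -0.3, -2.2]
opening: 0.102
grasp_force: 59.2
```

Run:
```python
from h import *
stat(.0262)
go(np.array([.534,.2107,.1025]),Rt(0,YAW+np.deg2rad(25.1)))
c=ctrl.camera('side');a=c['frame'][220:330,180:290];cv2.imwrite('pics/b1.png',cv2.resize(a,None,fx=5,fy=5,interpolation=2))
```

```text
t 25.55 s,t,z mm -343.22 -111.54 156.85 tilt 0.0 F d,lat,z [ 0.08  0.6  -2.21] op 0.10188901728733932 g 59.24727201461792 q [ 0.17  0.23  1.65  0.    1.26 -1.53]
E -343.22 130.65
shift mm [ 0.   0.8 54.4] turn [ 0.0007 -0.0017 -0.0087]
```

View pics/b1.png

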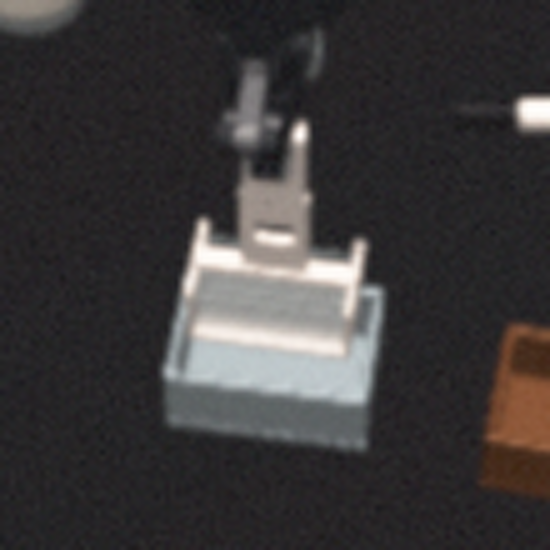

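The picture shows the rack foot (190–358 px) centred over the grey-blue dish (165–383 px) and square to it. Lowering now.

Call:
{"fn": "jog_arm", "kwargs": {"series": [[[0, 0.8, 0, 0, -0.002, -0.009, 5], [0, 0, 8, 0, 0, 0, 5], [0, 0, 8, 0, 0, 0, 5], [0, 0, 8, 0, 0, 0, 5], [0, 0, 8, 0, 0, 0, 5], [0, 0, 8, 0, 0, 0, 5], [0, 0, 6, 0, 0, 0, 5], [0, 0, 4, 0, 0, 0, 5], [0, 0, 2, 0, 0, 0, 5], [0, 0, 0, 0, 0, 0, 5]]]}}

```text
time_s: 26.6
eef_pos: [0.5349, 0.2107, 0.1057]
eef_rot: [0.001, -0.07, 0.998, 0.001]
wrist_force: [0.7, 0.5, -2.5]
opening: 0.102
grasp_force: 59.3
```

Run:
```python
from h import *
stat(.0262)
```

```text
t 26.6 s,t,z mm -344.3 -111.1 105.7 tilt -0.1 F d,lat,z [-0.64  0.53 -2.55] op 0.10153824941341455 g 59.328389167785645 q [ 0.17  0.29  1.69  0.    1.16 -1.54]
E -344.35 79.5
```

Underside is at about 10 mm with 6 mm to go. Creeping down now.

Call:
{"fn": "jog_arm", "kwargs": {"series": [[[0, 0, 1, 0, 0, 0, 5], [0, 0, 1, 0, 0, 0, 5], [0, 0, 1, 0, 0, 0, 5], [0, 0, 1, 0, 0, 0, 5], [0, 0, 0.5, 0, 0, 0, 5], [0, 0, 0.5, 0, 0, 0, 5], [0, 0, 0.3, 0, 0, 0, 5], [0, 0, 0, 0, 0, 0, 5], [0, 0, 0, 0, 0, 0, 5], [0, 0, 0, 0, 0, 0, 5]]]}}

```text
time_s: 27.6
eef_pos: [0.5351, 0.2107, 0.1006]
eef_rot: [0.001, -0.07, 0.998, 0.001]
wrist_force: [-0.9, 0.1, -1.3]
opening: 0.104
grasp_force: 59.3
```

Run:
```python
from h import *
stat(.0262)
```

```text
t 27.6 s,t,z mm -344.32 -110.99 100.65 tilt -0.1 F d,lat,z [ 0.18 -0.84 -1.3 ] op 0.10353003634069363 g 59.32862162590027 q [ 0.17  0.29  1.7   0.    1.15 -1.54]
E -344.37 74.45
```

Call:
{"fn": "jog_arm", "kwargs": {"series": [[[0, 0, 0.3, 0, 0, 0, 5], [0, 0, 0.3, 0, 0, 0, 5], [0, 0, 0.3, 0, 0, 0, 5], [0, 0, 0.3, 0, 0, 0, 5], [0, 0, 0, 0, 0, 0, 5], [0, 0, 0, 0, 0, 0, 5], [0, 0, 0, 0, 0, 0, 5], [0, 0, 0, 0, 0, 0, 5], [0, 0, 0, 0, 0, 0, 5], [0, 0, 0, 0, 0, 0, 5]]]}}

```text
time_s: 28.6
eef_pos: [0.5352, 0.2108, 0.0996]
eef_rot: [0.001, -0.07, 0.998, 0.001]
wrist_force: [0.3, -0.3, 1.5]
opening: 0.103
grasp_force: 59.8
```

Run:
```python
from h import *
stat(.0262)
```

```text
t 28.6 s,t,z mm -344.4 -110.85 99.62 tilt -0.11 F d,lat,z [0.18 0.41 1.48] op 0.10302221547724624 g 59.75488901138306 q [ 0.17  0.29  1.7   0.    1.15 -1.54]
E -344.45 73.42
```

The foot is on the dish floor (underside about 4.2 mm, about 3.4 N). Opening slowly and then retreating.

Call:
{"fn": "jog_arm", "kwargs": {"series": [[[0, 0, 0, 0, 0, 0, 9], [0, 0, 0, 0, 0, 0, 12], [0, 0, 0, 0, 0, 0, 16], [0, 0, 0, 0, 0, 0, 22], [0, 0, 0, 0, 0, 0, 30], [0, 0, 0, 0, 0, 0, 36], [0, 0, 0, 0, 0, 0, 36], [0, 0, 0, 0, 0, 0, 36], [0, 0, 0, 0, 0, 0, 36], [0, 0, -1, 0, 0, 0, 36]]]}}

```text
time_s: 29.6
eef_pos: [0.5349, 0.2108, 0.1003]
eef_rot: [0.001, -0.07, 0.998, 0.001]
wrist_force: [0.6, -0.6, 0.1]
opening: 0.42
grasp_force: 0.0
```

Call:
{"fn": "jog_arm", "kwargs": {"series": [[[0, 0, -5, 0, 0, 0, 36], [0, 0, -10, 0, 0, 0, 36], [0, 0, -20, 0, 0, 0, 36], [0, 0, -20, 0, 0, 0, 36], [0, 0, -20, 0, 0, 0, 36], [0, 0, -20, 0, 0, 0, 36], [0, 0, -20, 0, 0, 0, 36], [0, 0, -20, 0, 0, 0, 36], [0, 0, -10, 0, 0, 0, 36], [0, 0, 0, 0, 0, 0, 36]]]}}

```text
time_s: 30.6
eef_pos: [0.5358, 0.2108, 0.2478]
eef_rot: [0.003, -0.07, 0.998, 0.001]
wrist_force: [1.1, 0.7, -0.2]
opening: 0.421
grasp_force: 0.0
```

Run:
```python
from h import *
stat()
c=ctrl.camera('side');a=c['frame'][180:330,160:310];cv2.imwrite('pics/b2.png',cv2.resize(a,None,fx=4,fy=4,interpolation=2))
X=cloud(c)[180:330,160:310].reshape(-1,3);m=(X[:,2]>.06)&(X[:,2]<.17)&(abs(X[:,0]-.534)<.06)&(abs(X[:,1]-.21)<.06)
q=X[m];t=q[q[:,2]>.12];print(q.max(0).round(3),t.mean(0).round(3),np.median(q[(q[:,2]<.09)],0).round(3))
```

```text
t 30.6 s,t,z mm -344.6 -110.27 247.8 tilt -0.21 F d,lat,z [-0.99  0.84 -0.16] op 0.420572155105534 g 0.0 q [ 0.17  0.14  1.56  0.    1.43 -1.54]
[0.549 0.219 0.157] [0.534 0.213 0.141] [0.534 0.212 0.074]
```

View pics/b2.png

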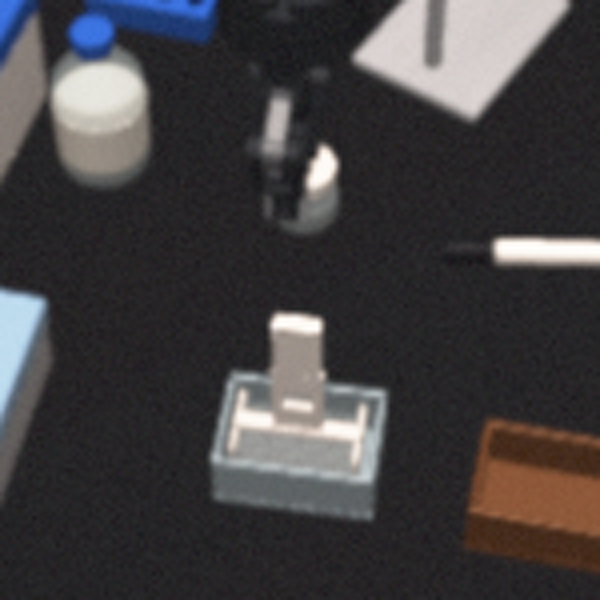

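The rack stands upright and centred in the dish (tab top at (297,322)). The gripper is clear above and the other things are undisturbed, so I'm handing in.

```bash
python3 -c "
from bench import ctrl
print(ctrl.hand_in())"
```

```text
the job is handed in; nothing more can be done
None
```

The rack came off the hook with only light contact (wrist force up to about 4 N) and now stands upright and released in the grey-blue staining dish; I handed the job in at about 31 s, and no verdict came back.

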